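# Set the bench magnifier over the thumb insert

### The job

Swing the bench magnifier round and fold its raised head down by the grip, so that the lens is level and straight above the thumb insert standing in the ball cup with the pump lever (not the plain cup beside it). Leave the insert standing undisturbed in its cup.

Things in the scene. Friction and masses are not known exactly. Their poses are not given: they have to be found in the camera images.
- hinge (a point): Tilt hinge of the bench magnifier, 140 mm up on its post (dark steel foot 110 mm across, fixed). The point lies on both the upright swivel axis and the level tilt axis and stays put. Swivel: 80 deg either way from roughly facing the robot. Tilt: 14 deg below level to 72 above, no stop at level. Both joints are stiff, stay where left and need about 1 to 5 N at the grip.
- lens (a point): Centre of the magnifier's round lens: grey ring 90 mm across, 14 mm thick, clear glass, 120 mm from the hinge on the straight line from hinge to grip. x axis runs from the grip back towards the hinge, y along the tilt axis, z square to the glass (upright when the lens is level). At the start the head is raised 40 to 55 degrees above level.
- grip (a point): Centre of the grip at the head's free end, 200 mm from the hinge: a black barrel 26 mm across and 28 mm long, its length along the tilt axis, on a thin steel stem from the ring. Pinched on its two flat ends (28 mm apart) from straight above, it can turn between the fingers as the head tilts. Same axes as the lens.
- insert_center (a point): Centre (half-way up) of the thumb insert: a loose black rubber tube 32 mm across, 45 mm high, its top 95 mm above the counter, standing in the grey ball cup (74 mm across, rim 65 mm up) of the fixed jack with a steel pump lever sticking out towards the robot. It is about 120 mm level distance from the swivel axis. z up.

How it is judged (in metres and radians):
At the end, for the whole second after the job is handed in: The lens centre is within 20 mm, seen from above, of the middle of the thumb insert in the lever's cup, the lens is level within 10 degrees, and the insert still stands upright within 12 mm of where it was (horizontal distance between lens and insert_center below 0.02 m and angle between lens's own z axis and vertical below 0.175 rad and distance of insert_center from where it was at the start of the episode below 0.012 m and angle between insert_center's own z axis and vertical below 0.2 rad); the robot touches nothing.
It fails at once if the thumb insert is knocked or lifted (moved more than 20 mm) (distance of insert_center from where it was at the start of the episode above 0.02 m).
It also fails if it takes over 32 s, if anything falls off the work surface, if the arm or the gripper's body presses on something with over 40 N, if the wrist force passes 120 N, or if a joint passes its speed limit or range.

### The arm

A 6-joint arm with a two-finger parallel gripper is mounted at the origin on the work surface. World frame = base frame: x ahead of the robot, y to its left, z up, the work surface at z = 0. Lengths are in m, angles in degrees, forces in N, time in s.
With the tool pointing down it reaches from about 0.3 to 0.75 m from the base axis. Payload 8.5 kg.
Tool frame: the origin (TCP) lies at the very end of the fingers, on their centre line; the grasp point (between the pads) lies env.tcp_to_grasp behind it (env.tcp_to_grasp is the distance from the TCP to the grasp point, in m); x points along the fingers, y is the direction in which the jaws open and shut, and the axes are right-handed (so a half turn about x gives the same grasp; the last joint's range is limited). The gripper opens to 88 mm and grips with 3 to 60 N. Pads are 18 mm wide; open, the fingers measure 123 mm over their backs; the gripper's body (75 mm by 187 mm) begins 45 mm behind the grasp point.
Start: joints at [-77.538, 21.807, 74.336, -0, 83.858, -12.336], TCP at [0.231, -0.499, 0.239] pointing down, gripper open.
Joint ranges: [-178.18, 178.18], [-50.72, 133.34], [12.68, 142.11], [-81.47, 261.47], [9.98, 163.14], [-165.26, 165.26]. Speed limits (degrees/s): [136.94, 136.94, 180, 180, 180, 180].

### API

Orientations are given as [roll, pitch, yaw] about the fixed x, y, z axes, in that order (R = Rz(yaw) Ry(pitch) Rx(roll)).
In Python, from cell import env gives the robot as it stands.
- The arm moves only by the shell command python3 -m jog 'ROWS' [OPENING] [FORCE]. ROWS is text: rows parted by semicolons, each of 4 numbers parted by spaces: the shift along the tool's x, y, z in m, then the turn about the tool's x in degrees. In form: dx dy dz roll; .... A call has exactly 10 rows; each row shifts and turns the commanded pose from where the row before left it, along the tool's axes as they then stand; what a row does not reach is not made up. A row lasts 1/12 s, in which the tool goes at most 41.7 mm and 7.16 degrees, less where a joint would pass 70% of its speed; a pose out of reach is approached as far as the arm can. A call is refused whole if a number of a shift passes 0.0417 or a number of a turn 7.16, either way. A call with a gripper value outside its range is refused whole. OPENING is the closure, from 0 (fully open) to 1 (shut), set as the call begins (- or left out, the last holds). The fingers move at their own pace and stop on an object; FORCE is the grip in N (left out, the last holds). Time passes only in rows, so rows that do not move let the fingers close, or fill a call up. It gives the time, the measured TCP pose, the force and the opening at its end, in the units of the state.
- env.sense(): the state, without advancing time (a new reading comes with each control period).
- env.capture(name): name is "scene" or "top"; returns the picture (400x640x3 uint8, red, green, blue); there is no depth.
- env.camera_params(name): a dict with "K" (3x3 intrinsics, pixels), "world_to_cam" (4x4, takes a point from world to camera coordinates). Camera axes: x right, y down, z forward; pixel columns grow to the right and rows downward; lengths in m; the calibration is good to about 2 mm. A picture is of the moment at which its call begins. camera_params takes no time and is no camera call.
- env.finish_job(): hands the job in, once; it reports no verdict.
Trained networks look in the newest picture that a camera, given by its name, has taken for a name from the list of things; names that differ only in an ending like _2 or _b are one class to them, and where a whole thing is asked for, a point or a joint stands for the part that bears it (a point fixed in the world has none). Each returns a list of dicts, best first, with "conf" (0 to 1); they miss things now and then, are a little off and sometimes report something else, mostly with a low value. They report only what shows in the picture. A call takes as long as a camera call.
- env.outline_of(camera, label): "mask" (400x640 bool, what is visible of it) and "xy" ([column, row] in pixels, amid what is visible of it).
The state is a dict: "clock": time; "joint_pos": joint angles; "joint_velocities": joint speeds; "effort": joint torques, N m; "ee_pos": TCP position; "orientation": TCP orientation; "wrist_force": force on the tool from outside, world axes, zero at the start; "ft_torque": the same for the moment, N m; "opening": finger opening in m.
Only numpy, scipy, OpenCV 4.12 (cv2) and the standard library are available. Lean on these libraries where they do the work, as an engineer would, in place of code of your own. Each camera call takes 0.05 s, during which the arm holds its last target.

## Working session

There is one attempt and no reset: what is moved stays moved. The work goes in short steps, Python scripts to look and compute and a shell command to move; the robot and the scene stay as the last step left them, time stands still between calls to the robot, and variables do not carry over. Pictures are saved under pics/ and viewed, and the job is handed in when it is done.

```bash
ls; mkdir -p pics
python3 - <<'E'
from cell import env
import cv2, numpy as np
np.set_printoptions(precision=4,suppress=True)
print(env.sense()); print(env.tcp_to_grasp)
for c in ("scene","top"):
    im=env.capture(c); cv2.imwrite(f"pics/{c}0.png",im[:,:,::-1]); p=env.camera_params(c); print(c,p["K"],p["world_to_cam"])
    for l in ("hinge","lens","grip","insert_center"):
        for d in env.outline_of(c,l)[:3]:
            m=d["mask"]; ys,xs=np.where(m); print(c,l,round(d["conf"],2),d["xy"],m.sum(),xs.min() if len(xs) else 0,xs.max() if len(xs) else 0,ys.min() if len(xs) else 0,ys.max() if len(xs) else 0)
print(env.sense()["clock"])
E
```

```text
pics
{'clock': 0.0, 'joint_pos': array([-77.5393,  21.8418,  74.3829,   0.    ,  83.8569, -12.3338]), 'joint_velocities': array([ 0.0626, -0.0467, -0.0512,  0.0015,  0.0642, -0.0443]), 'effort': array([  0.0015, -43.7919, -22.4557,   0.0714,   0.0352,  -0.0001]), 'ee_pos': array([ 0.2306, -0.499 ,  0.2381]), 'orientation': array([-102.3395,   89.9183,  102.455 ]), 'wrist_force': array([ 0.9419, -0.2041,  0.414 ]), 'ft_torque': array([ 0.0134,  0.002 , -0.0241]), 'opening': 0.08822042081496123}
0.0187
scene [[406.0201   0.     323.8645]
 [  0.     406.0201 199.2717]
 [  0.       0.       1.    ]] [[ 0.203   0.9792 -0.0033 -0.1259]
 [ 0.8163 -0.1711 -0.5517 -0.4098]
 [-0.5407  0.1093 -0.8341  1.0701]
 [ 0.      0.      0.      1.    ]]
scene hinge 0.96 [280.4, 148.6] 4221 250 318 84 234
scene lens 0.68 [282.9, 145.9] 4512 249 320 83 234
scene grip 0.71 [282.9, 152.1] 4525 249 319 83 234
scene insert_center 0.84 [248.8, 217.3] 399 239 258 203 228
top [[420.6743   0.     321.4963]
 [  0.     420.6743 201.4047]
 [  0.       0.       1.    ]] [[ 0.0033 -0.9995 -0.0327  0.0308]
 [-0.9817  0.003  -0.1906  0.6045]
 [ 0.1906  0.0327 -0.9811  0.6652]
 [ 0.      0.      0.      1.    ]]
top hinge 0.97 [377.4, 220.1] 3754 342 411 163 265
top lens 0.91 [378.1, 216.3] 3908 342 411 163 266
top grip 0.56 [377.9, 218.0] 3965 342 411 162 266
top insert_center 0.77 [415.8, 229.4] 235 401 422 217 238
0.5
```

View pics/scene0.png

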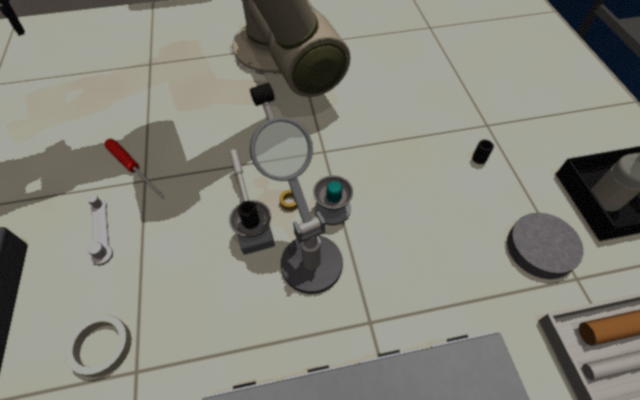

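View pics/top0.png

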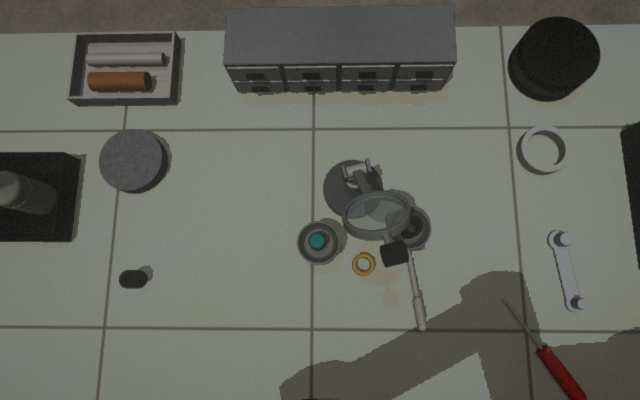

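Run:
```python
import cv2
a=cv2.imread("pics/scene0.png")[70:270,190:390]; b=cv2.imread("pics/top0.png")[150:300,300:450]
cv2.imwrite("pics/scene0z.png",cv2.resize(a,(600,600),interpolation=2)); cv2.imwrite("pics/top0z.png",cv2.resize(b,(600,600),interpolation=2))
```

```text
(no output)
```

View pics/scene0z.png

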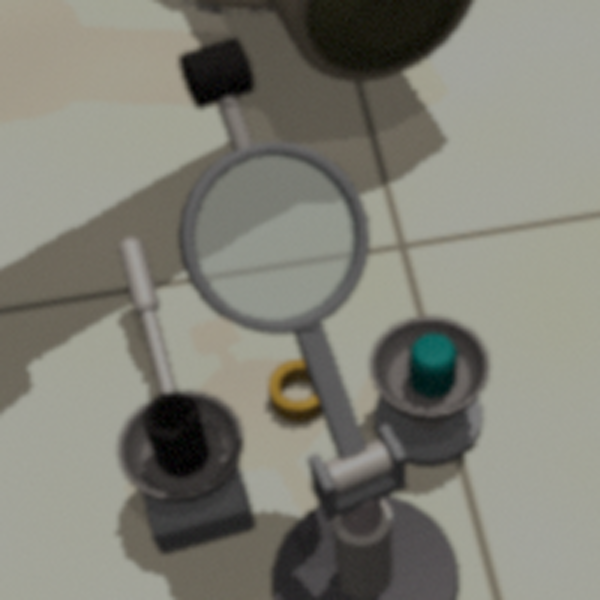

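View pics/top0z.png

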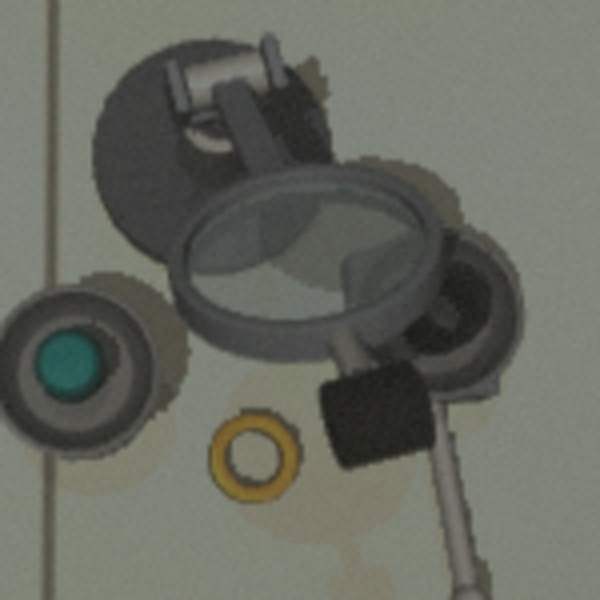

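The scene view looks back at the robot. It shows the hinge barrel at about (311,227), the lens at (282,149), the grip at (262,94), and the black insert in the lever cup at (249,215). The teal insert stands in the plain cup at (334,190). In the top view the hinge is at (356,170), the lens at (377,215) and the grip at (394,254). The lever cup at (412,229) is partly hidden there by the ring. Next I'll triangulate these.

```bash
cat > h.py <<'E'
import numpy as np, cv2
from cell import env
np.set_printoptions(precision=4,suppress=True)
P={c:env.camera_params(c) for c in("scene","top")}
M={c:p["K"]@p["world_to_cam"][:3] for c,p in P.items()}
def proj(c,X):
    q=M[c]@np.append(X,1); return q[:2]/q[2]
def tri(s,t):
    X=cv2.triangulatePoints(M["scene"],M["top"],np.array(s,float).reshape(2,1),np.array(t,float).reshape(2,1))[:,0]; X=X[:3]/X[3]
    return X, proj("scene",X)-s, proj("top",X)-t
def atz(c,p,z):
    W=P[c]["world_to_cam"];R=W[:3,:3];C=-R.T@W[:3,3];d=R.T@np.linalg.inv(P[c]["K"])@[p[0],p[1],1]
    return C+d*(z-C[2])/d[2]
sz=lambda x,y:np.array([190+x/3,70+y/3])
tz=lambda x,y:np.array([300+x/4,150+y/4])
E
python3 - <<'E'
from h import *
for n,s,t in [("hinge",sz(362,470),tz(223,80)),("lens",sz(275,238),tz(307,262)),("grip",sz(217,71),tz(378,416)),("rim",sz(180,443),tz(446,315)),("instop",sz(172,408),tz(452,305))]:
    print(n,*tri(s,t))
print("ins top z95 scene",atz("scene",sz(172,408),.095),"bottom z50",atz("scene",sz(184,462),.05))
print("rim scene z65",atz("scene",sz(180,443),.065),"top",atz("top",tz(446,315),.065))
print("foot", atz("top",tz(213,155),.01), atz("scene",sz(366,580),.01))
print("teal rim", atz("scene",sz(430,365),.065),atz("top",tz(74,372),.065))
E
```

```text
hinge [ 0.6391 -0.0242  0.136 ] [-0.3808  0.0162] [-0.3387 -0.0487]
lens [ 0.5539 -0.0471  0.2211] [-0.0157  0.0003] [-0.0158 -0.0018]
grip [ 0.4997 -0.0607  0.2796] [-0.0153 -0.    ] [-0.0169 -0.0016]
rim [ 0.557  -0.1194  0.0606] [-0.9537 -0.0179] [-0.907  -0.0781]
instop [ 0.5563 -0.1167  0.0963] [-0.128 -0.002] [-0.123  -0.0095]
ins top z95 scene [ 0.5555 -0.1167  0.095 ] bottom z50 [ 0.5641 -0.1178  0.05  ]
rim scene z65 [ 0.5601 -0.1173  0.065 ] top [ 0.5563 -0.1201  0.065 ]
foot [ 0.6376 -0.026   0.01  ] [ 0.641  -0.0255  0.01  ]
teal rim [0.5365 0.035  0.065 ] [0.5324 0.0355 0.065 ]
```

```bash
cat >> h.py <<'E'
from scipy.spatial.transform import Rotation as Rn
def state():
    s=env.sense(); R=Rn.from_euler("xyz",s["orientation"],degrees=True).as_matrix()
    return s,R
def plan(target,yaw_to=None):
    """total shift in present tool axes, and roll so that tool y lies along angle yaw_to (world, deg, mod 180)"""
    s,R=state(); d=R.T@(np.array(target)-s["ee_pos"]); y=R[:,1]; a=np.degrees(np.arctan2(y[1],y[0]))
    out=[d,"ytool ang",round(a,2)]
    if yaw_to is not None:
        r=-((yaw_to-a+90)%180-90); out+=["roll",round(r,2)]
    print(*out,"t",s["clock"],"J",s["joint_pos"],"F",s["wrist_force"],"open",s["opening"],"tcp",s["ee_pos"])
    return R
E
python3 - <<'E'
from h import *
from scipy.optimize import least_squares
obs={"scene":{0:sz(362,470),.12:sz(275,238),.2:sz(217,71)},"top":{0:tz(223,80),.12:tz(307,262),.2:tz(378,416)}}
def pt(p,r):
    x,y,z,a,t=p; return np.array([x-r*np.cos(t)*np.cos(a),y-r*np.cos(t)*np.sin(a),z+r*np.sin(t)])
f=lambda p:np.concatenate([proj(c,pt(p,r))-o for c in obs for r,o in obs[c].items()])
s=least_squares(f,[.64,-.025,.14,.25,.77]); p=s.x
print("hinge",p[:3],"az,tilt",np.degrees(p[3:]),"res",s.fun)
print("lens",pt(p,.12),"grip",pt(p,.2))
ins=np.array([.5575,-.1178]); v=ins-p[:2]; print("ins az",np.degrees(np.arctan2(-v[1],-v[0])),np.hypot(*v))
print("lever tip",tri(sz(130,243),tz(470,592)), tri(sz(132,243),tz(480,700)))
tip=tri(sz(132,243),np.array([421,327]));print(tip)
g=pt(p,.2); R=plan([g[0],g[1],.32],90+np.degrees(p[3])); print(R)
E
```

```text
hinge [ 0.6384 -0.0246  0.1387] az,tilt [14.7093 44.0353] res [-0.7991 -1.2328  0.4753 -0.0046 -0.1472  0.8844  0.0197 -0.077  -0.4546
 -0.8957  0.1003  0.4515]
lens [ 0.5549 -0.0465  0.2221] grip [ 0.4993 -0.0611  0.2777]
ins az 49.052038830771416 0.12340302935739791
lever tip (array([ 0.4446, -0.1224,  0.1094]), array([3.2035, 0.0089]), array([3.5002, 0.1385])) (array([ 0.4007, -0.1305,  0.0605]), array([1.012 , 0.0201]), array([1.1287, 0.0612]))
(array([ 0.3973, -0.1318,  0.0569]), array([0.5306, 0.0128]), array([0.5922, 0.0341]))
[-0.0812 -0.2851 -0.4276] ytool ang -65.2 roll 10.09 t 0.5 J [-77.538   21.8064  74.3379   0.      83.858  -12.3357] F [1.1115 0.9144 0.312 ] open 0.08809381027452359 tcp [ 0.2307 -0.4993  0.2387]
[[-0.      0.4194 -0.9078]
 [ 0.     -0.9078 -0.4194]
 [-1.     -0.     -0.    ]]
```

Run:
```python
import cv2
a=cv2.imread("pics/scene0.png")[135:255,210:290]; b=cv2.imread("pics/top0.png")[205:335,380:450]
cv2.imwrite("pics/lv.png",cv2.hconcat([cv2.resize(a,(390,585),interpolation=2),cv2.resize(b,(315,585),interpolation=2)]))
```

```text
(no output)
```

View pics/lv.png

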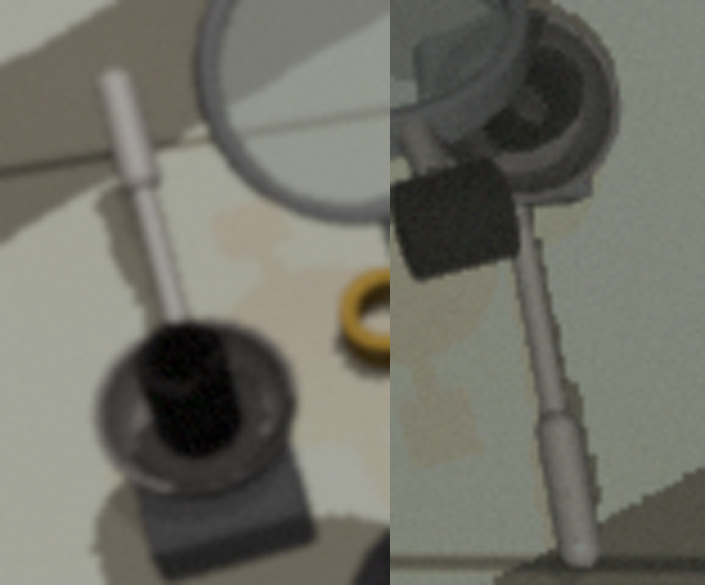

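Everything agrees with the given sizes: hinge height 0.139, lens 0.12 and grip 0.20 along the same line, tilt 44°, azimuth 14.7°. The lever is low, about 0.06 m at its tip. I'll go above the grip first.

```bash
python3 -m jog '-0.04 0 0 0; -0.04 0 0 0; 0 -0.022 -0.033 1; 0 -0.022 -0.033 0; 0 -0.022 -0.033 0; 0 -0.022 -0.033 0; 0 -0.022 -0.033 0; 0 -0.022 -0.033 0; 0 -0.022 -0.033 0; 0 -0.022 -0.033 0' 0 20
python3 - <<'E'
from h import *
plan([.4993,-.0611,.32],104.7)
E
```

```text
clock: 1.33
ee_pos: [0.4012, -0.2295, 0.319]
orientation: [115.2, 90.0, -41.0]
wrist_force: [0.6, 0.1, 0.3]
opening: 0.0881
[-0.001  -0.1146 -0.1577] ytool ang -66.22 roll 9.08 t 1.3333 J [-44.5005   9.9242  77.9824   0.0018  92.064   21.7193] F [0.6214 0.1242 0.2745] open 0.08813988653094432 tcp [ 0.4012 -0.2295  0.319 ]
```

```bash
python3 -m jog '0 -0.022 -0.03 0; 0 -0.022 -0.03 0; 0 -0.022 -0.03 0; 0 -0.022 -0.03 0; 0 -0.018 -0.024 0; 0 0 0 4; 0 0 0 5; 0 0 0 0; 0 0 0 0; 0 0 0 0'
python3 - <<'E'
from h import *
plan([.4993,-.0611,.262],104.7)
for c in("scene","top"):
    cv2.imwrite(f"pics/{c}1.png",env.capture(c)[:,:,::-1])
a=cv2.imread("pics/scene1.png")[0:200,160:460]; b=cv2.imread("pics/top1.png")[150:350,280:480]
cv2.imwrite("pics/v1.png",cv2.hconcat([cv2.resize(a,(450,300)),cv2.resize(b,(300,300))]))
E
```

```text
clock: 2.17
ee_pos: [0.4895, -0.0765, 0.3188]
orientation: [147.8, 90.0, -17.3]
wrist_force: [-0.0, 0.4, -0.3]
opening: 0.0881
[ 0.0568 -0.0124 -0.0134] ytool ang -75.09 roll 0.21 t 2.1667 J [-22.6001  13.4957  73.3424   0.0004  93.1577  52.4938] F [-0.0198  0.3962 -0.2938] open 0.08806140218968378 tcp [ 0.4895 -0.0765  0.3188]
```

View pics/v1.png

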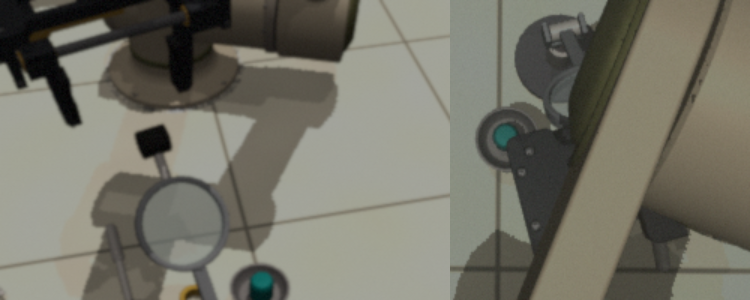

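In the scene view the grip is centred at about (262,93), with the open fingers straddling it slightly to one side. The arm blocks the top view. I'll centre over the grip, go down and close.

```bash
python3 -m jog '0 -0.006 -0.007 0; 0 -0.006 -0.006 0; 0 0 0 0; 0.014 0 0 0; 0.014 0 0 0; 0.014 0 0 0; 0.014 0 0 0; 0 0 0 0; 0 0 0 0; 0 0 0 0' 0 20
python3 - <<'E'
from h import *
plan([.4993,-.0611,.262],104.7)
cv2.imwrite("pics/s2.png",cv2.resize(env.capture("scene")[40:200,200:360,::-1],(600,600)))
E
```

```text
clock: 3.1
ee_pos: [0.4995, -0.0613, 0.2636]
orientation: [143.4, 89.9, -21.8]
wrist_force: [0.3, -1.1, 0.8]
opening: 0.0884
[ 0.0016 -0.0003  0.0001] ytool ang -75.18 roll 0.12 t 3.1 J [-20.5023  16.0293  78.8783  -0.0016  85.0207  54.6808] F [ 0.2947 -1.0599  0.7779] open 0.0883603284967311 tcp [ 0.4995 -0.0613  0.2636]
```

View pics/s2.png

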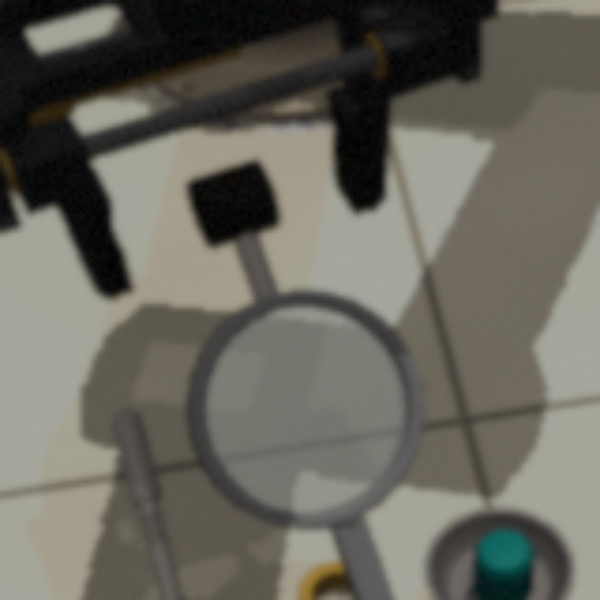

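The open fingers straddle the grip. Their tips are at zoomed (115,295) and (370,205), and the grip is at (233,203), centred at the pads. I'll close now.

```bash
python3 -m jog '0.002 0 0 0; 0 0 0 0; 0 0 0 0; 0 0 0 0; 0 0 0 0; 0 0 0 0; 0 0 0 0; 0 0 0 0; 0 0 0 0; 0 0 0 0' 1 25
python3 - <<'E'
from h import *
plan([.4993,-.0611,.262],104.7)
cv2.imwrite("pics/s3.png",cv2.resize(env.capture("scene")[40:200,200:360,::-1],(600,600)))
E
```

```text
clock: 3.98
ee_pos: [0.4991, -0.0613, 0.2608]
orientation: [-61.7, 90.0, 133.1]
wrist_force: [-0.0, -0.0, 0.1]
opening: 0.0278
[-0.0012 -0.0001 -0.0003] ytool ang -75.2 roll 0.1 t 3.9833 J [-20.515   16.1319  79.2105   0.005   84.6676  54.6868] F [-0.0134 -0.002   0.1057] open 0.027824914316421652 tcp [ 0.4991 -0.0613  0.2608]
```

View pics/s3.png

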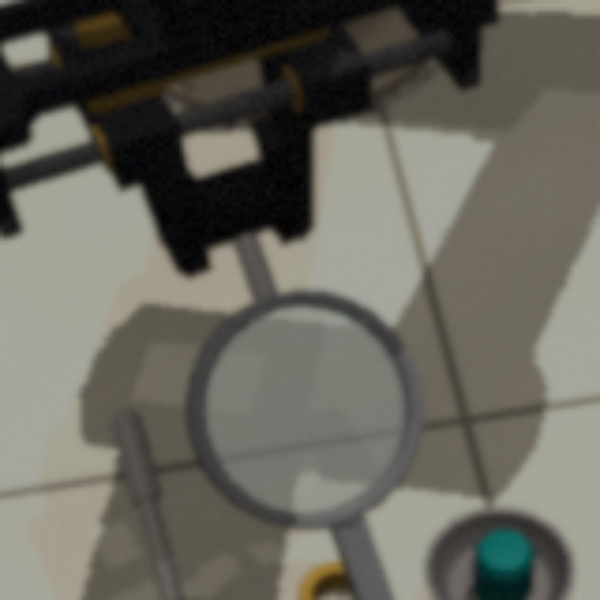

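Gripped at 27.8 mm, which matches the barrel's 28 mm length. Next, swivel about 34° with an arc radius of about 0.144 m: tool +y with negative roll, the chords bending slightly inward.

```bash
python3 -m jog '0 0.0043 -0.0001 -1.72; 0 0.0043 -0.0001 -1.72; 0 0.0043 0 -1.72; 0 0.0043 -0.0001 -1.72; 0 0.0043 -0.0001 -1.72; 0 0.0043 0 -1.72; 0 0.0043 -0.0001 -1.72; 0 0.0043 -0.0001 -1.72; 0 0.0043 0 -1.72; 0 0.0043 -0.0001 -1.72'
python3 - <<'E'
from h import *
plan([.4993,-.0611,.262],49)
for c in("scene","top"): cv2.imwrite(f"pics/{c}4.png",env.capture(c)[:,:,::-1])
cv2.imwrite("pics/s4.png",cv2.resize(cv2.imread("pics/scene4.png")[40:240,190:390],(600,600)))
E
```

```text
clock: 4.87
ee_pos: [0.516, -0.1008, 0.2608]
orientation: [-33.4, 90.0, 178.6]
wrist_force: [-1.6, -0.2, 0.2]
opening: 0.0282
[-0.0012 -0.0425 -0.0069] ytool ang -57.93 roll 73.07 t 4.8667 J [-23.9633  18.4954  75.7339  -0.0131  85.8023  33.9636] F [-1.619  -0.1651  0.1572] open 0.02819651041941331 tcp [ 0.516  -0.1008  0.2608]
```

View pics/s4.png

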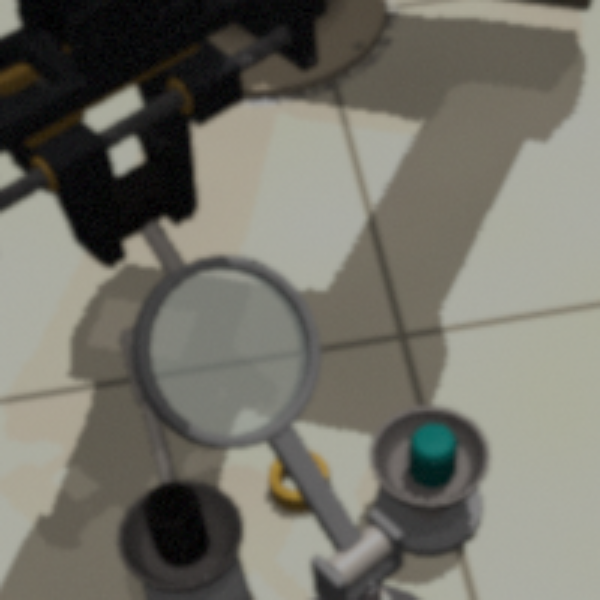

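The head is swivelling with the gripper: the lens is now at zoomed (225,350) and the insert is still upright. Second half of the swivel.

```bash
python3 -m jog '0 0.0043 -0.0001 -1.7; 0 0.0043 -0.0001 -1.7; 0 0.0043 0 -1.7; 0 0.0043 -0.0001 -1.7; 0 0.0043 -0.0001 -1.7; 0 0.0043 0 -1.7; 0 0.0043 -0.0001 -1.7; 0 0.0043 -0.0001 -1.7; 0 0.0043 0 -1.7; 0 0.0043 -0.0001 -1.7'
python3 - <<'E'
from h import *
h=np.array([.639,-.0248])
plan([.4993,-.0611,.262],139)
s,_=state();v=s["ee_pos"][:2]-h;print("az",np.degrees(np.arctan2(-v[1],-v[0])),"rad",np.hypot(*v))
for c in("scene","top"): cv2.imwrite(f"pics/{c}5.png",env.capture(c)[:,:,::-1])
a=cv2.imread("pics/scene5.png")[70:250,170:350]
b=cv2.imread("pics/top5.png")[150:300,300:450]
cv2.imwrite("pics/s5.png",cv2.hconcat([cv2.resize(a,(400,400)),cv2.resize(b,(400,400))]))
# fold chords from tilt t0 to 0 in 20 rows: (down, outward) in mm
t=np.radians(np.linspace(44,0,21));print(np.c_[-np.diff(.2*np.sin(t)),np.diff(.2*np.cos(t))]*1000)
E
```

```text
clock: 5.8
ee_pos: [0.5437, -0.1333, 0.2608]
orientation: [-27.7, 89.9, -158.6]
wrist_force: [-3.2, -1.1, 1.5]
opening: 0.0273
[-0.0011 -0.0809 -0.0254] ytool ang -40.99 roll 0.01 t 5.8 J [-25.8725  22.0032  70.3241  -0.0445  87.7138  15.1177] F [-3.1632 -1.104   1.5246] open 0.02731318658091552 tcp [ 0.5437 -0.1333  0.2608]
az 48.70914636512645 rad 0.14441806607462884
[[5.6252 5.2272]
 [5.8217 5.0074]
 [6.0096 4.7803]
 [6.1887 4.5461]
 [6.3587 4.3051]
 [6.5192 4.0579]
 [6.6702 3.8046]
 [6.8113 3.5458]
 [6.9424 3.2817]
 [7.0633 3.0127]
 [7.1737 2.7394]
 [7.2736 2.462 ]
 [7.3628 2.1809]
 [7.441  1.8967]
 [7.5084 1.6097]
 [7.5646 1.3202]
 [7.6097 1.0289]
 [7.6436 0.736 ]
 [7.6662 0.442 ]
 [7.6776 0.1474]]
```

View pics/s5.png

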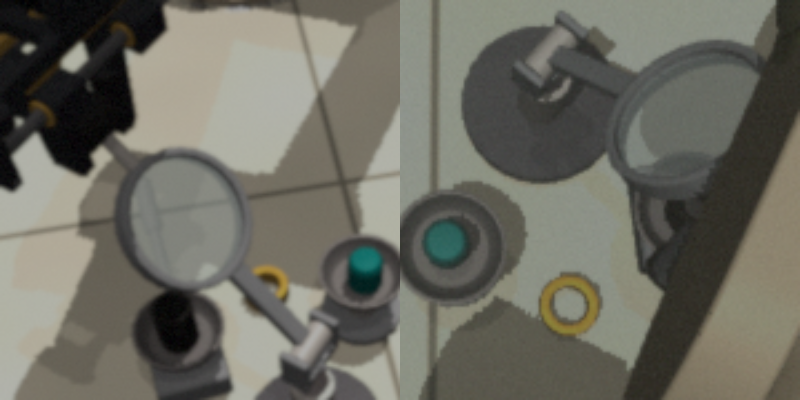

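The head now points over the lever cup, at azimuth about 49° and horizontal radius 0.144. Now the first half of the fold down.

```bash
python3 -m jog '0.0056 0 0.0052 0; 0.0058 0 0.005 0; 0.006 0 0.0048 0; 0.0062 0 0.0045 0; 0.0064 0 0.0043 0; 0.0065 0 0.0041 0; 0.0067 0 0.0038 0; 0.0068 0 0.0035 0; 0.0069 0 0.0033 0; 0.0071 0 0.003 0' - 20
python3 - <<'E'
from h import *
h=np.array([.639,-.0248])
s,_=state();v=s["ee_pos"][:2]-h;print("az",np.degrees(np.arctan2(-v[1],-v[0])),"rad",np.hypot(*v),s["ee_pos"],s["wrist_force"],s["opening"])
for c in("scene","top"): cv2.imwrite(f"pics/{c}6.png",env.capture(c)[:,:,::-1])
a=cv2.imread("pics/scene6.png")[70:270,170:370]
b=cv2.imread("pics/top6.png")[150:300,300:450]
cv2.imwrite("pics/s6.png",cv2.hconcat([cv2.resize(a,(400,400)),cv2.resize(b,(400,400))]))
E
```

```text
clock: 6.73
ee_pos: [0.5167, -0.1645, 0.196]
orientation: [-157.7, 90.0, 71.3]
wrist_force: [4.0, 3.2, 0.4]
opening: 0.0282
az 48.79506861258295 rad 0.1856358673954051 [ 0.5167 -0.1645  0.196 ] [3.9582 3.2359 0.4443] 0.028195471551419608
```

View pics/s6.png

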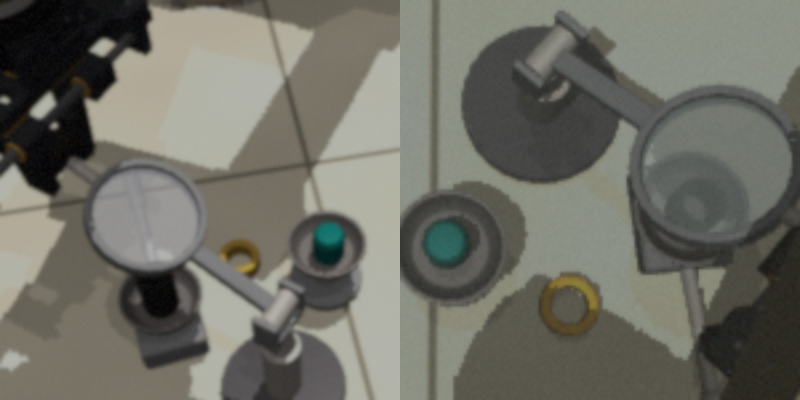

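The lens is about half folded, and through the glass the top view shows the insert undisturbed. Second half of the fold.

```bash
python3 -m jog '0.0072 0 0.0027 0; 0.0073 0 0.0025 0; 0.0074 0 0.0022 0; 0.0074 0 0.0019 0; 0.0075 0 0.0016 0; 0.0076 0 0.0013 0; 0.0076 0 0.001 0; 0.0076 0 0.0007 0; 0.0076 0 0.0004 0; 0.0077 0 0.0001 0'
python3 - <<'E'
from h import *
h=np.array([.639,-.0248])
s,_=state();v=s["ee_pos"][:2]-h;print("az",np.degrees(np.arctan2(-v[1],-v[0])),"rad",np.hypot(*v),s["ee_pos"],s["wrist_force"],s["opening"])
for c in("scene","top"): cv2.imwrite(f"pics/{c}7.png",env.capture(c)[:,:,::-1])
a=cv2.imread("pics/scene7.png")[110:260,190:340]
b=cv2.imread("pics/top7.png")[150:270,330:450]
cv2.imwrite("pics/s7.png",cv2.resize(a,(600,600),interpolation=2));cv2.imwrite("pics/t7.png",cv2.resize(b,(600,600),interpolation=2))
E
```

```text
clock: 7.67
ee_pos: [0.5074, -0.1754, 0.1213]
orientation: [97.0, 90.0, -34.0]
wrist_force: [3.4, 3.6, 1.7]
opening: 0.0275
az 48.844123403845884 rad 0.20001480875414338 [ 0.5074 -0.1754  0.1213] [3.3922 3.5658 1.7181] 0.027531936257177973
```

View pics/s7.png

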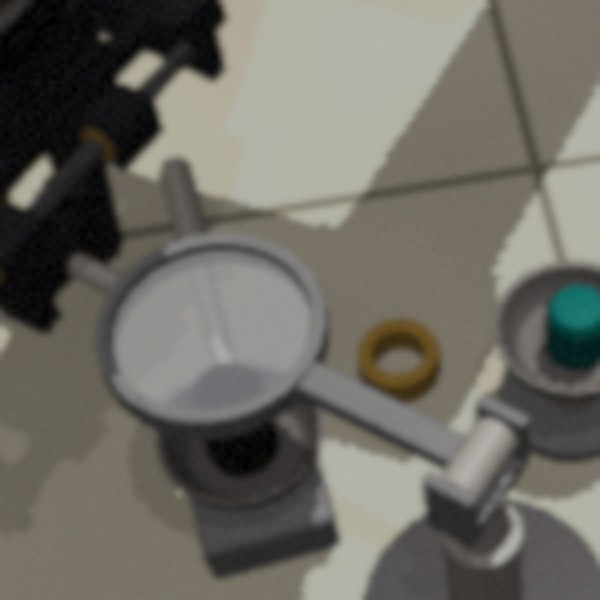

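View pics/t7.png

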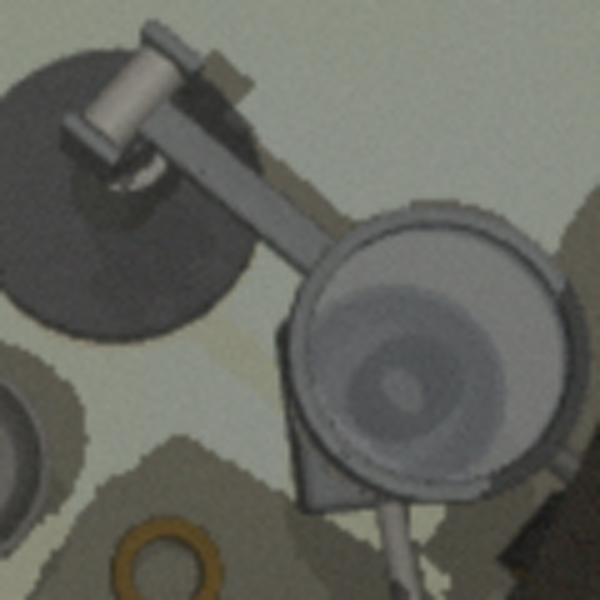

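Run:
```python
from h import *
t7=lambda x,y:np.array([330+x/5,150+y/5]); s7=lambda x,y:np.array([190+x/4,110+y/4])
print("lens top z.14",atz("top",t7(438,352),.14))
print("lens scene z.14",atz("scene",s7(213,336),.14), tri(s7(213,336),t7(438,352)))
for z in(.095,.09): print("insert",z,atz("top",t7(404,387),z))
print("rim",atz("top",t7(402,382),.065))
print("from robot: lens",np.array([.639,-.0248])-.12*np.array([np.cos(np.radians(48.85)),np.sin(np.radians(48.85))]))
print("insert init scene bottom/top",atz("scene",sz(172,408),.095))
for c in("top","scene"):
  for d in env.outline_of(c,"insert_center")[:2]:
    ys,xs=np.where(d["mask"]);print(c,d["conf"],d["xy"],len(xs),xs.min(),xs.max(),ys.min(),ys.max())
for i in("",): print("proj insert pts", proj("top",[.556,-.117,.095]),proj("scene",[.556,-.117,.095]))
```

```text
lens top z.14 [ 0.5593 -0.1161  0.14  ]
lens scene z.14 [ 0.562  -0.1165  0.14  ] (array([ 0.5597, -0.1168,  0.1368]), array([0.0454, 0.0008]), array([0.0439, 0.0032]))
insert 0.095 [ 0.5546 -0.1136  0.095 ]
insert 0.09 [ 0.5553 -0.1145  0.09  ]
rim [ 0.5602 -0.1184  0.065 ]
from robot: lens [ 0.56   -0.1152]
insert init scene bottom/top [ 0.5555 -0.1167  0.095 ]
scene 0.52 [254.7, 223.6] 131 242 258 218 228
proj insert pts [412.8953 226.5358] [247.1618 206.3064]
```

By both views the lens is at (0.560,-0.116), z about 0.138. The insert top is at about (0.555,-0.115), so the offset is about 5 mm, well inside 20 mm. I'll open and lift straight up.

```bash
python3 -m jog '0 0 0 0; 0 0 0 0; 0 0 0 0; 0 0 0 0; 0 0 0 0; 0 0 0 0; -0.005 0 0 0; -0.01 0 0 0; -0.02 0 0 0; -0.02 0 0 0' 0.3; python3 -m jog '-0.03 0 0 0; -0.03 0 0 0; -0.03 0 0 0; -0.03 0 0 0; -0.02 0 0.02 0; 0 0 0.03 0; 0 0 0.03 0; 0 0 0.03 0; 0 0 0 0; 0 0 0 0'
python3 - <<'E'
from h import *
s,_=state();print(s["clock"],s["ee_pos"],s["wrist_force"],s["opening"])
for c in("scene","top"): cv2.imwrite(f"pics/{c}8.png",env.capture(c)[:,:,::-1])
a=cv2.imread("pics/scene8.png")[110:260,190:340]
b=cv2.imread("pics/top8.png")[150:270,330:450]
cv2.imwrite("pics/s8.png",cv2.resize(a,(600,600),interpolation=2));cv2.imwrite("pics/t8.png",cv2.resize(b,(600,600),interpolation=2))
E
```

```text
clock: 8.7
ee_pos: [0.5071, -0.1752, 0.1775]
orientation: [-76.0, 89.9, 153.0]
wrist_force: [0.1, 0.4, -0.4]
opening: 0.0612
clock: 9.53
ee_pos: [0.4345, -0.2591, 0.3173]
orientation: [106.6, 90.0, -24.5]
wrist_force: [0.3, -0.4, -0.8]
opening: 0.0618
9.5333 [ 0.4345 -0.2591  0.3173] [ 0.255  -0.4332 -0.7912] 0.06184316073239444
```

View pics/s8.png

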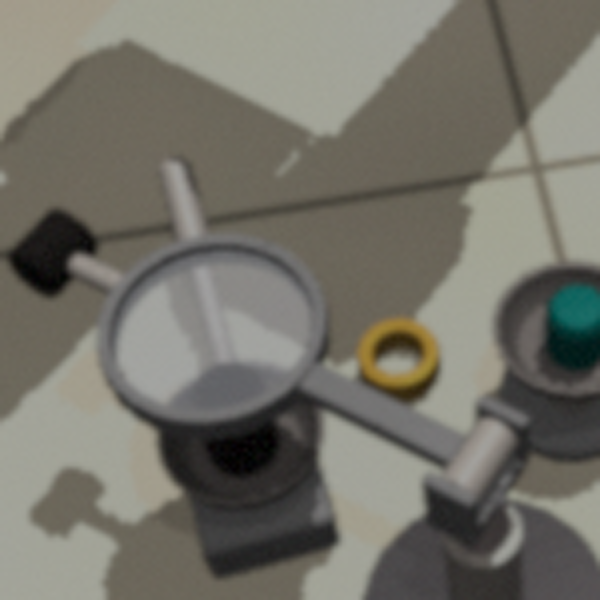

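View pics/t8.png

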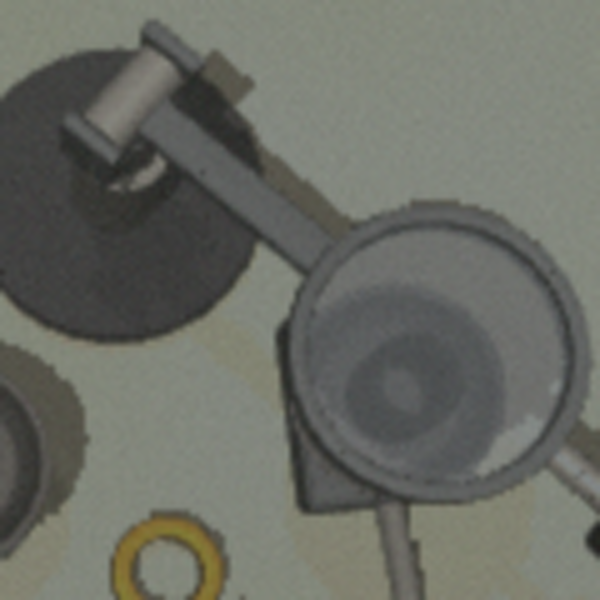

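Nothing shifted on release. As a last check I'll triangulate the freed grip against the hinge to confirm the tilt.

Run:
```python
import cv2
b=cv2.imread("pics/top8.png")[230:290,430:490]
cv2.imwrite("pics/t8g.png",cv2.resize(b,(480,480),interpolation=2))
```

```text
(no output)
```

View pics/t8g.png

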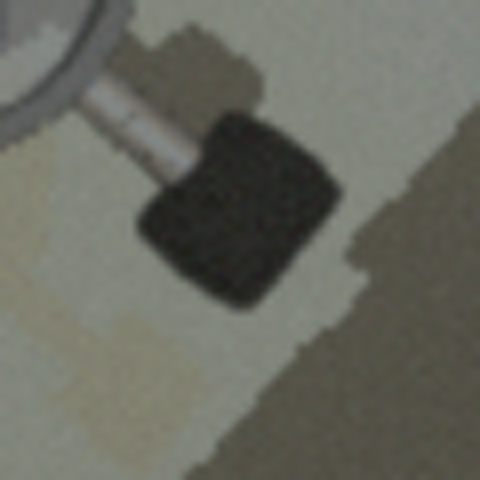

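Run:
```python
from h import *
t7=lambda x,y:np.array([330+x/5,150+y/5]); s7=lambda x,y:np.array([190+x/4,110+y/4])
g=tri(s7(53,252),np.array([430+239/8,230+210/8])); l=tri(s7(213,336),t7(438,352)); print(g,l)
hz=tri(s7(482,457),t7(132,92));print("hinge",hz)
print("tilt", np.degrees(np.arcsin((g[0][2]-hz[0][2])/.2)), np.degrees(np.arcsin((g[0][2]-.139)/.2)))
print("lens from hinge->grip line",hz[0]+.6*(g[0]-hz[0]))
```

```text
(array([ 0.5061, -0.1763,  0.1384]), array([0.1383, 0.008 ]), array([0.1413, 0.004 ])) (array([ 0.5597, -0.1168,  0.1368]), array([0.0454, 0.0008]), array([0.0439, 0.0032]))
hinge (array([ 0.6395, -0.0245,  0.144 ]), array([-0.5751,  0.0238]), array([-0.5118, -0.0741]))
tilt -1.6036163153236007 -0.18033995645273196
lens from hinge->grip line [ 0.5594 -0.1156  0.1406]
```

Level to within about 2°, and the lens is about 5 mm from the insert axis. Handing in.

```bash
python3 -c "
from cell import env
print(env.finish_job(), env.sense()['clock'])"
```

```text
the job is handed in; nothing more can be done
the job is handed in; nothing more can be done
```

I pinched the grip from above, swivelled the magnifier about 34°, folded the head down to level, released it and lifted the gripper clear. I then handed the job in. The last clock reading was 9.5 s of the 32 s allowed; the hand-in reports no verdict.

**Last checks, taken after release:**
- **Lens position:** the lens is at about (0.560, -0.116) and the insert top at about (0.555, -0.115), so roughly 5 mm off (limit 20 mm).
- **Level:** the tilt comes out between -0.2° and -1.6° (limit 10°).
- **Insert:** it looks upright and in the same place in both views.
- **Robot:** the gripper is clear of everything. Wrist force readings after each move stayed at about 5 N or less.

**What disagreed:**
- My position estimates for the insert and its cup scattered by about 5 mm between the two views.
- The hinge height came out between 0.136 and 0.144 m, against the 0.140 m given.
- With the lens in the way, the trained network missed the insert in the top view at the last check. There I located it by eye through the glass.

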